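Refit the photometer's tube holder and load a tube

ROBOT

A 6-joint arm with a two-finger parallel gripper is mounted at the origin on a cart in front of the work surface, level with it; the furniture and walls round the work are solid. World frame = base frame: x ahead of the robot, y to its left, z up, the work surface at z = 0. Lengths are in m, angles in rad, forces in N, time in s.
With the tool pointing down it reaches from about 0.325 to 0.775 m from the base axis. Payload 9.3 kg.
Tool frame: the origin (TCP) lies midway between the tips of the shut fingers; the grasp point (between the pads) lies 19 mm behind it (grip_depth is the z of the grasp point in the tool frame, in m); z points along the fingers, y is the line along which they close (so a half turn about z gives the same grasp; the last joint's range is limited). The gripper opens to 85 mm and grips with 20 to 120 N. Pads are 22 mm wide; open, the fingers measure 114 mm over their backs; the gripper's body (76 mm by 85 mm) begins 54 mm behind the grasp point. The pads swing forward as they close: fully open they stand 13 mm farther back than shut.
Start: joints at [1.048, 0.259, 0.021, 1.334, 0, 1.418], TCP at [0.199, 0.513, 0.231] pointing down, gripper open.
Joint ranges: [-3.04, 3.04], [-0.91, 1.82], [-1.04, 1.36], [-1.92, 1.95], [-1.52, 1.45], [-3.14, 3.14]. Speed limits (rad/s): [2.22, 2.22, 2.79, 3.14, 3.14, 3.14].

INTERFACE

Orientations are given as [roll, pitch, yaw] about the fixed x, y, z axes, in that order (R = Rz(yaw) Ry(pitch) Rx(roll)).
In Python, from station import get_obs, snapshot, hand_in, cut_out, grip_depth gives the robot as it stands.
- The arm moves only by the shell command python3 -m crank 'ROWS' [FORCE]. ROWS is JSON, a list of rows, each a list of 3 entries, a list of its own where there are three numbers: the closure, from 0 (fully open) to 1 (shut), then the shift along the tool's x, y, z scaled (see below), then the turn about the tool's z scaled (see below). In form: [[fingers, [x, y, z], twist], ...]. A call has 1 to 20 rows; each row shifts and turns the commanded pose from where the row before left it, along the tool's axes as they then stand; what a row does not reach is not made up. The controller multiplies each number of a shift by 0.2 m and each number of a turn by 90 degrees. A row lasts 1/10 s, in which the tool goes at most 50 mm and 8.59 degrees, less where a joint would pass 70% of its speed; a pose out of reach is approached as far as the arm can. A call with a number of a shift or a turn outside -1 to 1 is refused whole. A call with a gripper value outside its range is refused whole. The fingers move at their own pace and stop on an object; FORCE is the grip in N (left out, the last holds). Time passes only in rows, so rows that do not move let the fingers close. It gives the time, the measured TCP pose, the force, the opening and the grip force at its end, in the units of the state.
- get_obs(): the state, without advancing time (a new reading comes with each control period).
- snapshot(name): name is "scene" or "top"; returns a dict with "pixels" (480x640x3 uint8, red, green, blue), "fov_y" (degrees; the focal length in pixels is half the picture's height over the tangent of half this angle, whatever the lens; pixels are square), "cx", "cy" (the principal point, pixels), "origin" and "attitude" of the camera in the world. Camera axes: x right, y down, z forward; pixel columns grow to the right and rows downward; lengths in m; the calibration is good to about 2 mm. A picture is of the moment at which its call begins. There is no depth.
- hand_in(): hands the job in; it is judged then, once.
Trained networks look in a picture, given as the dict that the camera call returned (one of the last four; its "shot" number tells which), for a name from the list of things; names that differ only in an ending like _2 or _b are one class to them, and where a whole thing is asked for, a point or a joint stands for the part that bears it (a point fixed in the world has none). Each returns a list of dicts, best first, with "p" (0 to 1); they miss things now and then, are a little off and sometimes report something else, mostly with a low value. They report only what shows in the picture. A call takes as long as a camera call. They do not tell look-alikes from the thing itself.
- cut_out(picture, label): "region" (480x640 bool, what is visible of it) and "extent" ([left, top, width, height] in pixels, round what is visible of it).
The state is a dict: "time_s": time; "qpos": joint angles; "joint_velocities": joint speeds; "effort": joint torques, N m; "tcp_pos": TCP position; "ee_rot": TCP orientation; "ft_force": force on the tool from outside, world axes, zero at the start; "moment": the same for the moment, N m; "finger_gap": opening from 0.0 (shut) to 1.0 (fully open); "gripper_force": force on a finger pad.
Only numpy, scipy, OpenCV 4.12 (cv2) and the standard library are available. Lean on these libraries where they do the work, as an engineer would, in place of code of your own. Each camera call takes 0.05 s, during which the arm holds its last target. There are 200 camera calls.

TASK

Hang the tube holder back on the front of the photometer: slip the round ends of its two keyholes over the heads of the two shoulder screws, then push it down until the screws sit at the top ends of the slots and it is locked. Then take the capped tube out of the rack and stand it, fully down, in either bore of the hung holder. Leave the rack, the beaker, the two vials and the tweezers where they are.

Things in the scene. Friction and masses are not known exactly. Their poses are not given: they have to be found in the camera images.
- photometer: Bench photometer, white plastic box 200 deep (x) x 190 wide (y), fixed. Origin: centre of its underside, on the bench; x points from its front to its back, z up. The upright front face (plane x = -100 mm, top edge 98 mm above the bench) faces the robot and takes the holder. A console slopes up from 40 mm behind the face; the black lid at the rear, the highest part, reaches 137 mm.
- screw_left (a point): Steel shoulder screw in the photometer's front face, +y side. Point: on the screw's axis, mid-shank, 2.75 mm in front of the face, 80 mm above the bench, 47 mm from the middle of the face. Shank 6 mm diameter and 5.5 mm long, head 13 mm diameter and 4 mm thick; it stands out 9.5 mm in all. Axes as photometer.
- screw_right (a point): The equal screw on the -y side, 94 mm from the other at the same height.
- holder: Tube holder, loose, about 220 g, starts standing on the bench. Steel back plate 132 wide (y) x 60 high (z) x 3 thick (x -3 to 0 mm) with a grey plastic block on its front (x -45 to -3, y -28 to 28, z 0 to 50). Origin: middle of the lower edge of the plate's rear face; x to the rear, z up. Hung, its x lies along the photometer's x, the rear face at the front face, the origin 34 mm above the bench.
- holder_center (a point): Centre of the holder's grey block: 24 mm in front of the plate's rear face, 25 mm above the underside; the block can be gripped from above across its 56 mm width (y). Axes as holder.
- seat_left (a point): In the +y keyhole: top end of the slot, where the shank's axis comes when locked: mid-plate, y +47, 46 mm above the holder's underside. The round entry, 18 mm diameter, is centred 20 mm below it; from it the 9 mm wide slot runs straight up. Heads in the entries: underside 54 mm above the bench. The plate has 2.5 mm of play under the heads.
- seat_right (a point): The same point of the -y keyhole.
- bore_left (a point): Centre of the mouth of the holder's +y bore, on top of the block, 50 mm above the underside, 24 mm in front of the plate's rear face, 13 mm to +y of the block's middle. Round blind hole 19 mm diameter, 42 mm deep, its floor 8 mm above the underside. z points up out of the bore.
- bore_right (a point): The same of the -y bore, 26 mm from the other.
- tube_center (a point): Centre, half-way up, of the capped plastic tube, 72 mm long, about 14 g: body 16 mm diameter, cap 16.4 mm diameter and 10 mm high at the top (centre of the cap 31 mm above this point). It starts upright in the rack, bottom 3 mm above the bench, its top 27 mm above the rack's top bars. Fully down in a bore this point is 6 mm below the bore's mouth.
- rack: Blue tube rack 44 x 130 (y) x 50 mm high with twelve square places, loose, 300 g, standing on the bench; origin: centre of its underside. Only one place holds a tube: centre 10 mm to +x and 10 mm to +y of the rack's middle, 18 mm wide.
- beaker: Small empty clear plastic beaker, 50 mm diameter, 62 mm high; bystander. Origin: centre of its underside.
- vial_a: White screw-cap vial, 27 mm diameter, 51 mm high; bystander. Origin: centre of its underside.
- vial_b: A second, equal white vial; bystander.
- tweezers: Steel tweezers, 129 mm long, 9 mm high, lying on the bench; bystander. Origin: underside, middle.
- tube: The same capped tube; origin: centre of its underside, 36 mm below tube_center.
Things that resemble listed ones, but are neither listed nor needed, are in the scene too. What is shaped like the tube but black or purple is not meant. What is shaped like the holder but orange is not meant.

How it is judged:
On the way, in this order (a step that is already met when the one before it is completed fails the run):
1. the holder is locked on both shoulder screws, each shank within 5 mm of the top end of its slot (distance between seat_left and screw_left below 0.005 m and distance between seat_right and screw_right below 0.005 m), for 0.3 s.
2. with the holder hung, the tube stands fully down in one of its bores (all of step 1 and ((horizontal distance between tube_center and bore_left below 0.006 m and z of tube_center in the frame of bore_left between -0.012 and -0.002 m and angle between tube_center's own z axis and vertical below 0.2 rad) or (horizontal distance between tube_center and bore_right below 0.006 m and z of tube_center in the frame of bore_right between -0.012 and -0.002 m and angle between tube_center's own z axis and vertical below 0.2 rad))), for 0.3 s.
At the end, for the whole second after the job is handed in: The holder hangs locked, each screw shank within 5 mm of the top end of its slot; the tube stands in one bore, within 6 mm of its axis, within 4 mm of fully down and under 0.2 rad from upright; both at rest (all of step 2 and linear speed of each of holder, tube below 0.02 m/s); the robot touches nothing.
It fails at once if the rack is moved more than 30 mm (distance of rack from where it was at the start of the episode above 0.03 m).
It fails at once if the beaker is moved more than 30 mm (distance of beaker from where it was at the start of the episode above 0.03 m).
It fails at once if the first vial is moved more than 30 mm (distance of vial_a from where it was at the start of the episode above 0.03 m).
It fails at once if the second vial is moved more than 30 mm (distance of vial_b from where it was at the start of the episode above 0.03 m).
It fails at once if the tweezers is moved more than 30 mm (distance of tweezers from where it was at the start of the episode above 0.03 m).
It also fails if it takes over 54 s, if anything falls off the work surface, if the arm or the gripper's body presses on something with over 40 N, if the wrist force passes 120 N, or if a joint passes its speed limit or range.

## Working session

There is one attempt and no reset: what is moved stays moved. The work goes in short steps, Python scripts to look and compute and a shell command to move; the robot and the scene stay as the last step left them, time stands still between calls to the robot, and variables do not carry over. Pictures are saved under pics/ and viewed, at most 10 in all, crops included, and the job is handed in when it is done.

```bash
mkdir -p pics; cat > h.py <<'E'
import numpy as np, cv2
from station import *
from scipy.spatial.transform import Rotation as R
def cam(s):
    A=np.array(s["attitude"],float)
    if A.shape!=(3,3): A=R.from_euler('xyz',A).as_matrix()
    f=240/np.tan(np.radians(s["fov_y"])/2)
    return A,np.array(s["origin"]),f
def ray(s,u,v,z):
    A,o,f=cam(s); d=A@np.array([(u-s["cx"])/f,(v-s["cy"])/f,1]); return o+d*(z-o[2])/d[2]
def proj(s,p):
    A,o,f=cam(s); c=A.T@(np.array(p)-o); return np.array([s["cx"]+f*c[0]/c[2],s["cy"]+f*c[1]/c[2]])
E
cat > a.py <<'E'
from h import *
for n in("scene","top"):
    s=snapshot(n); print(n,s["fov_y"],s["cx"],s["cy"],s["origin"],s["attitude"],s["shot"])
    cv2.imwrite(f"pics/{n}0.png",s["pixels"][:,:,::-1])
    for l in("photometer","holder","tube","rack","beaker","vial_a","tweezers"):
        for d in cut_out(s,l)[:3]:
            ys,xs=np.nonzero(d["region"]); print(l,round(d["p"],2),d["extent"],xs.mean().round(1),ys.mean().round(1),ray(s,xs.mean(),ys.mean(),0.03).round(3))
print(get_obs(), grip_depth)
E
python3 a.py
```

```text
scene 57.82015977638324 317.50794507951156 237.93922565202155 [ 0.10842754 -0.61508045  0.67704565] [-2.24482829 -0.00553974 -0.6300773 ] 1
photometer 0.69 [312.6, 160.4, 105.0, 90.7] 364.7 204.0 [0.775 0.081 0.03 ]
holder 0.9 [235.9, 296.9, 41.9, 62.4] 256.7 327.3 [ 0.335 -0.115  0.03 ]
holder 0.84 [259.7, 241.4, 34.7, 55.7] 275.2 271.7 [ 0.445 -0.004  0.03 ]
tube 0.53 [348.1, 377.0, 10.7, 27.9] 352.6 393.3 [ 0.394 -0.328  0.03 ]
tube 0.48 [389.3, 354.8, 12.4, 25.6] 396.3 364.2 [ 0.492 -0.33   0.03 ]
rack 0.63 [355.6, 343.5, 83.6, 81.4] 395.2 385.2 [ 0.461 -0.358  0.03 ]
beaker 0.76 [414.5, 330.4, 0.4, 4.2] 414.8 330.6 [ 0.573 -0.296  0.03 ]
vial_a 0.56 [260.4, 243.2, 32.1, 51.2] 274.9 271.2 [ 0.445 -0.002  0.03 ]
vial_a 0.45 [227.7, 179.8, 13.5, 22.0] 235.5 188.9 [0.532 0.346 0.03 ]
vial_a 0.44 [229.6, 169.9, 9.1, 9.3] 233.3 175.6 [0.561 0.414 0.03 ]
tweezers 0.54 [334.9, 281.2, 40.7, 37.7] 356.8 300.2 [ 0.534 -0.172  0.03 ]
top 46.30208518942615 313.5841802287691 240.44366234046257 [0.45463416 0.00664456 1.66694229] [-3.10456279 -0.0056747  -1.54755046] 2
photometer 0.73 [264.2, 1
[... 770 characters left out ...]
.8, 'qpos': array([ 1.04839129e+00,  2.58557200e-01,  2.15138609e-02,  1.33369807e+00,
       -9.74727859e-06,  1.41821174e+00]), 'joint_velocities': array([-1.55384579e-03, -1.73257561e-03, -5.64555962e-05, -3.05200944e-05,
        2.51913650e-04, -4.74078967e-04]), 'effort': array([-3.24009998e-03, -5.55318439e+01,  3.44716465e+01,  1.03754777e-03,
       -3.74788233e-04,  9.95681745e-06]), 'tcp_pos': array([0.19879521, 0.5128154 , 0.23130745]), 'ee_rot': array([3.14153986e+00, 1.79803707e-05, 2.77177221e+00]), 'ft_force': array([ 0.16762579, -0.61978642,  0.59916685]), 'moment': array([ 0.02171579,  0.00423257, -0.0400812 ]), 'gripper_force': 0.0, 'finger_gap': 0.9965365930236562} -0.0187
```

View images.

View pics/scene0.png

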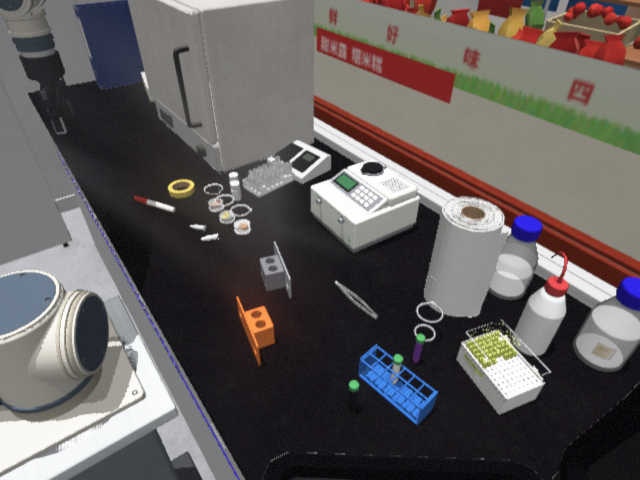

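View pics/top0.png

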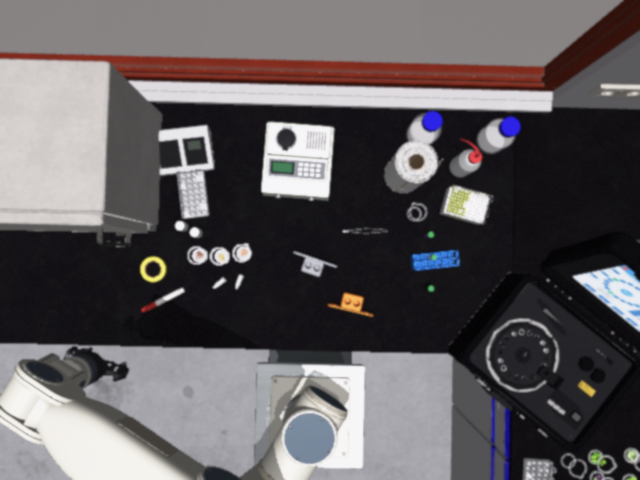

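```bash
python3 - <<'E'
import cv2,numpy as np
s=cv2.imread("pics/scene0.png");t=cv2.imread("pics/top0.png")
def c(im,x,y,w,h,k): return cv2.resize(im[y:y+h,x:x+w],None,fx=k,fy=k,interpolation=cv2.INTER_CUBIC)
o=np.zeros((600,800,3),np.uint8)
def put(a,x,y): o[y:y+a.shape[0],x:x+a.shape[1]]=a
put(c(s,250,235,50,65,6),0,0)      # holder scene 300x390
put(c(s,305,175,80,80,6),310,0)  # screws 480x480
cv2.imwrite("pics/c1.png",o)
o[:]=0
put(c(t,285,245,60,40,6),0,0)
put(c(t,255,115,85,90,4),370,0)
put(c(s,380,345,35,50,6),0,250)
put(c(t,405,240,60,40,6),370,360)
cv2.imwrite("pics/c2.png",o)
E
```

```text
(no output)
```

View pics/c1.png

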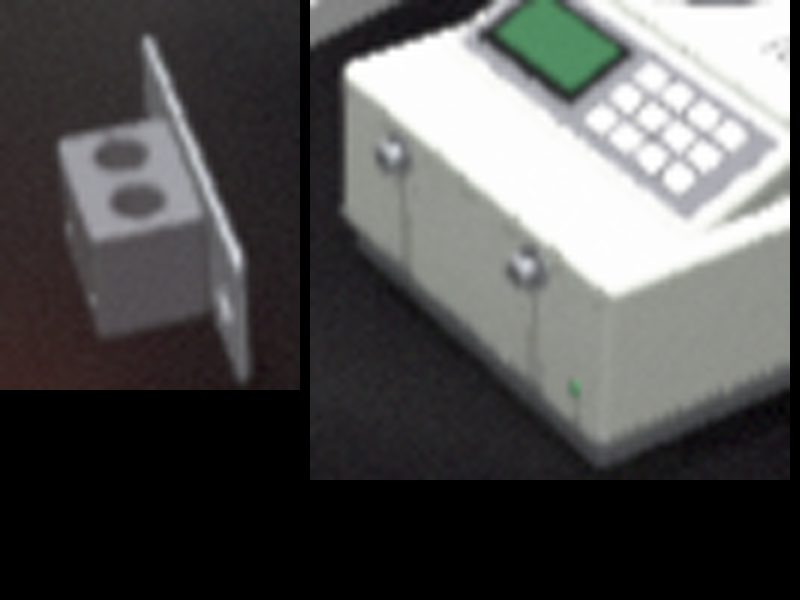

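View pics/c2.png

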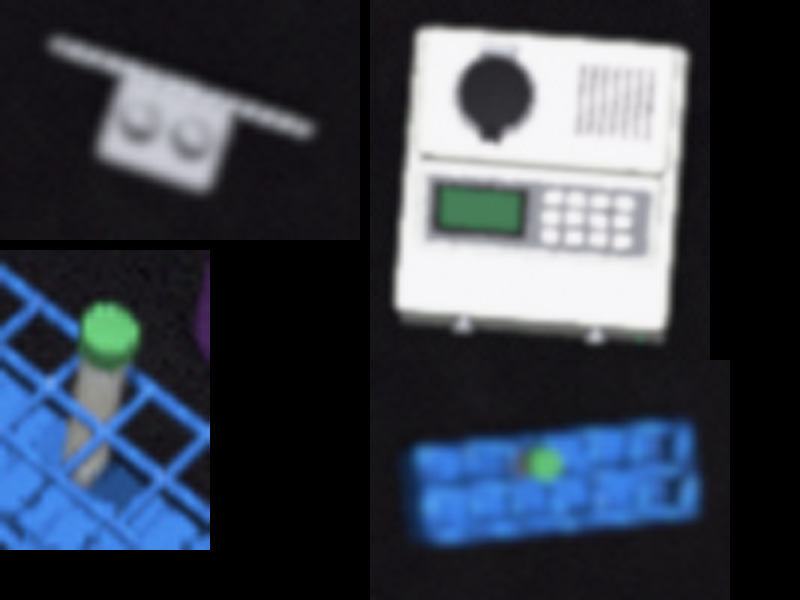

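```bash
cat > fit.py <<'E'
from h import *
from scipy.optimize import least_squares
class C(dict): pass
S=dict(fov_y=57.82015977638324,cx=317.50794507951156,cy=237.93922565202155,origin=[0.10842754,-0.61508045,0.67704565],attitude=[-2.24482829,-0.00553974,-0.6300773])
T=dict(fov_y=46.30208518942615,cx=313.5841802287691,cy=240.44366234046257,origin=[0.45463416,0.00664456,1.66694229],attitude=[-3.10456279,-0.0056747,-1.54755046])
def px(x0,y0,k,u,v): return np.array([x0+(u+.5)/k-.5,y0+(v+.5)/k-.5])
def fit(obs,x0,rot=True):
    def P(p,q): 
        c,s=np.cos(p[2]),np.sin(p[2]); return [p[0]+c*q[0]-s*q[1],p[1]+s*q[0]+c*q[1],q[2]]
    def f(p): return np.concatenate([(proj(s,P(p,q))-u)*(1 if s is S else 1.7) for s,u,q in obs]+([] if rot else [[p[2]]]))
    r=least_squares(f,x0,loss='soft_l1'); return r.x,np.round(r.fun,1)
h=lambda u,v:px(250,235,6,u,v); ht=lambda u,v:px(285,245,6,u,v)
H=[(S,h(121,154),(-.024,.013,.05)),(S,h(138,201),(-.024,-.013,.05)),(S,h(60,140),(-.045,.028,.05)),(S,h(100,240),(-.045,-.028,.05)),(S,h(205,215),(-.003,-.028,.05)),(S,h(148,37),(-.0015,.066,.06)),(S,h(241,260),(-.0015,-.066,.06)),(S,h(245,382),(-.0015,-.066,0)),(S,h(103,338),(-.045,-.028,0)),
 (T,ht(138,122),(-.024,.013,.05)),(T,ht(190,140),(-.024,-.013,.05)),(T,ht(100,155),(-.045,.028,.05)),(T,ht(208,190),(-.045,-.028,.05)),(T,ht(50,42),(-.0015,.066,.06)),(T,ht(312,132),(-.0015,-.066,.06))]
p=lambda u,v:px(305,175,6,u,v); pt=lambda u,v:px(255,115,4,u,v)
F=[(S,p(83,153),(-.1085,.047,.08)),(S,p(215,267),(-.1085,-.047,.08)),(S,p(38,68),(-.1,.095,.098)),(S,p(302,296),(-.1,-.095,.098)),
 (T,pt(93,325),(-.1075,.047,.082)),(T,pt(226,336),(-.1075,-.047,.082)),(T,pt(25,308),(-.1,.095,.098)),(T,pt(295,330),(-.1,-.095,.098))]
U=[(S,px(380,345,6,108,335),(0,0,.07)),(T,px(405,240,6,175,104),(0,0,.072))]
if __name__=="__main__":
    for n,o,x,r in(("holder",H,[.45,0,-.3],1),("phot",F,[.75,.05,0],1),("tube",U,[.47,-.34,0],0)):
        print(n,[fit([a for a in o if a[0] is k],x,r)[0].round(4) for k in(S,T)],*fit(o,x,r))
E
python3 fit.py
```

```text
holder [array([ 0.4638, -0.0045, -0.3062]), array([ 0.4627, -0.0061, -0.302 ])] [ 0.46302104 -0.00565124 -0.30332123] [ 0.3  0.2  0.4  0.1 -0.6  0.2 -1.3  0.4  0.7  0.2 -0.4 -0.5  0.1  1.1
  0.4  1.2 -0.2  0.9  0.3 -0.1  0.2 -0.2 -1.3 -0.5 -0.5  0.2 -0.3 -0.1
 -0.2 -0.5]
phot [array([ 0.7443,  0.0495, -0.0724]), array([ 0.7414,  0.0496, -0.058 ])] [ 0.7419473   0.04902648 -0.06253444] [-0.7  1.4 -0.9  1.6 -0.6 -0.5  0.4 -0.1  0.3 -0.1 -0.1  0.1  0.  -1.
 -0.  -0.4]
tube [array([ 0.424 , -0.3954,  0.    ]), array([ 0.4751, -0.3438,  0.    ])] [ 0.47371102 -0.34492099  0.        ] [  0.2 -38.8   0.7   0.8   0. ]
```

```bash
python3 -m crank '[[0,[-0.16,-0.173,0],-0.042],[0,[-0.16,-0.173,0],0],[0,[-0.16,-0.173,0],0],[0,[-0.16,-0.173,0],0],[0,[-0.16,-0.173,0],0],[0,[-0.16,-0.173,0],0],[0,[-0.16,-0.173,0],0],[0,[-0.16,-0.173,0],0],[0,[-0.16,-0.173,0.05],0],[0,[-0.16,-0.173,0.1],0],[0,[-0.16,-0.173,0.15],0],[0,[-0.16,-0.173,0.15],0],[0,[0,0,0],0],[0,[0,0,0],0]]' 60
cat > mv.py <<'E'
from h import *
import sys
# python3 mv.py x y z yaw : total tool shift (units) after twisting first
x,y,z,yaw=map(float,sys.argv[1:5]); o=get_obs(); p=o["tcp_pos"]; w=o["ee_rot"]
dy=(yaw-w[2]+np.pi)%(2*np.pi)-np.pi
d=np.array([x,y,z])-p; c,s=np.cos(yaw),np.sin(yaw)
print("t",round(o["time_s"],2),"tcp",p.round(4),w.round(4),"shift units",np.round(np.array([c*d[0]+s*d[1],s*d[0]-c*d[1],-d[2]])/.2,4),"twist",round(-dy/(np.pi/2),4),"ft",o["ft_force"].round(1),"gap",round(o["finger_gap"],3),"gf",o["gripper_force"])
E
python3 mv.py .440 .0017 .016 2.838
python3 - <<'E'
from fit import *
U=[(S,px(380,345,6,108,85),(0,0,.07)),(T,px(405,240,6,175,104),(0,0,.072))]
print(*fit(U,[.47,-.34,0],0),[fit([a],[.47,-.34,0],0)[0] for a in U])
E
```

```text
time_s: 2.2
tcp_pos: [0.4332, 0.0097, 0.1475]
ee_rot: [-3.142, -0.002, 2.835]
ft_force: [0.2, 0.6, -0.2]
finger_gap: 1.0
gripper_force: 0.0
t 2.2 tcp [0.4332 0.0097 0.1475] [-3.1415e+00 -1.8000e-03  2.8352e+00] shift units [-0.0444 -0.028   0.6577] twist -0.0018 ft [ 0.2  0.6 -0.2] gap 1.0 gf 0.0
[ 0.47569327 -0.34259871  0.        ] [ 0.1  1.3 -0.7 -0.4  0. ] [array([ 0.47740775, -0.34072268,  0.        ]), array([ 0.47506462, -0.34377677,  0.        ])]
```

```bash
python3 -m crank '[[0,[-0.044,-0.028,0.1],-0.002],[0,[0,0,0.15],0],[0,[0,0,0.15],0],[0,[0,0,0.13],0],[0,[0,0,0.08],0],[0,[0,0,0.04],0],[0.2,[0,0,0],0],[0.5,[0,0,0],0],[1,[0,0,0],0],[1,[0,0,0],0],[1,[0,0,0],0],[1,[0,0,0],0]]' 60
python3 mv.py .440 .0017 .08 3.079
python3 - <<'E'
from h import *
s=snapshot("scene"); t=snapshot("top")
np.savez("s1.npz",s=s["pixels"],t=t["pixels"])
def c(im,x,y,w,h,k): return cv2.resize(im[y:y+h,x:x+w],None,fx=k,fy=k,interpolation=cv2.INTER_CUBIC)
cv2.imwrite("pics/g1.png",c(s["pixels"][:,:,::-1],220,200,110,110,5))
E
```

```text
time_s: 3.4
tcp_pos: [0.4409, 0.0027, 0.0194]
ee_rot: [3.141, 0.002, 2.841]
ft_force: [-1.2, 2.7, 7.4]
finger_gap: 0.644
gripper_force: 64.3
t 3.4 tcp [0.4409 0.0027 0.0194] [3.1409e+00 2.1000e-03 2.8412e+00] shift units [ 0.004  -0.0051 -0.3032] twist -0.1514 ft [-1.2  2.7  7.4] gap 0.644 gf 64.30025070905685
```

View pics/g1.png

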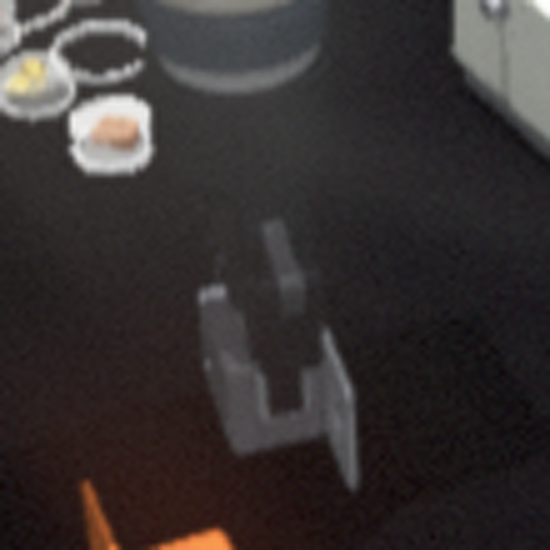

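```bash
python3 -m crank '[[1,[0,0,-0.1],0],[1,[0,0,-0.17],0],[1,[0,0,0],-0.076],[1,[0,0,0],-0.076],[1,[0,0,0],0],[1,[0,0,0],0]]' 60; python3 mv.py .584 .059 .0734 3.079
```

```text
time_s: 4.1
tcp_pos: [0.4402, 0.0025, 0.0724]
ee_rot: [-3.142, 0.001, 3.076]
ft_force: [-0.5, 0.2, -1.4]
finger_gap: 0.645
gripper_force: 64.5
t 4.1 tcp [0.4402 0.0025 0.0724] [-3.1415e+00  6.0000e-04  3.0762e+00] shift units [-0.7001  0.3269 -0.0049] twist -0.0018 ft [-0.5  0.2 -1.4] gap 0.645 gf 64.45811346173286
```

```bash
python3 -m crank '[[1,[-0.1,0.05,-0.005],-0.002],[1,[-0.15,0.07,0],0],[1,[-0.15,0.07,0],0],[1,[-0.15,0.07,0],0],[1,[-0.1,0.047,0],0],[1,[-0.05,0.02,0],0],[1,[0,0,0],0],[1,[0,0,0],0]]'; python3 mv.py .584 .059 .0734 3.079
python3 - <<'E'
from h import *
s=snapshot("scene"); t=snapshot("top")
def c(im,x,y,w,h,k): return cv2.resize(im[y:y+h,x:x+w,::-1],None,fx=k,fy=k,interpolation=cv2.INTER_CUBIC)
o=np.zeros((600,800,3),np.uint8)
o[:600,:600]=c(s["pixels"],290,180,100,100,6)
cv2.imwrite("pics/g2.png",o)
cv2.imwrite("pics/g3.png",c(t["pixels"],255,160,100,75,8))
E
```

```text
time_s: 4.9
tcp_pos: [0.5827, 0.0592, 0.0727]
ee_rot: [-3.141, -0.001, 3.082]
ft_force: [-0.6, -0.2, -1.7]
finger_gap: 0.645
gripper_force: 64.4
t 4.9 tcp [0.5827 0.0592 0.0727] [-3.1414e+00 -1.4000e-03  3.0818e+00] shift units [-0.0065 -0.0008 -0.0034] twist 0.0018 ft [-0.6 -0.2 -1.7] gap 0.645 gf 64.44966495037079
```

View pics/g2.png

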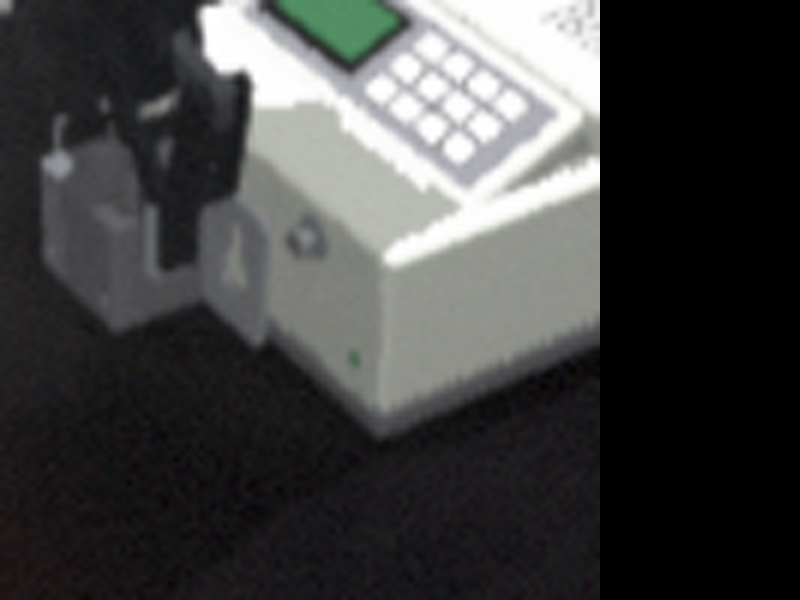

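View pics/g3.png

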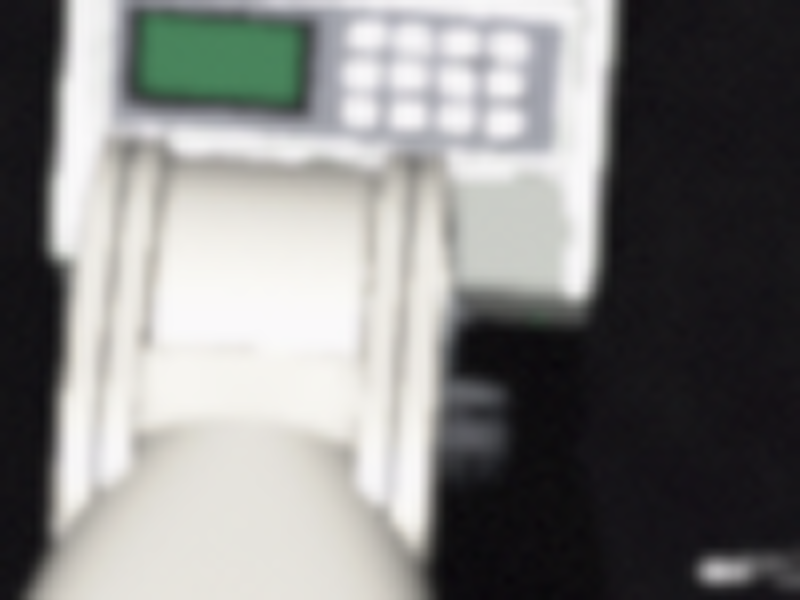

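```bash
cat > chk.py <<'E'
from fit import *
q=lambda uv:((uv-np.array([290,180])+.5)*6-.5).round(0)
c,s=np.cos(3.0818-np.pi),np.sin(3.0818-np.pi)
Rm=np.array([[c,-s,0],[s,c,0],[0,0,1]])
t=np.array([.5827,.0592,.0727-.0194])+Rm@[.0234,0,0]
print("holder",t)
for n,p in dict(plate_bot=(-.0015,-.066,0),plate_top=(-.0015,-.066,.06),blk_fb=(-.045,-.028,0),blk_ft_l=(-.045,.028,.05),blk_ft_r=(-.045,-.028,.05),entry=(-.003,-.047,.026),seat=(-.003,-.047,.046)).items(): print(n,q(proj(S,t+Rm@p)))
for ph in([.7419,.0490,-.0625],[.7443,.0495,-.0724],[.7414,.0496,-.058]):
  c,s=np.cos(ph[2]),np.sin(ph[2]);Rp=np.array([[c,-s,0],[s,c,0],[0,0,1]]);o=np.array([*ph[:2],0])
  print({n:q(proj(S,o+Rp@p)) for n,p in dict(head=(-.1095,-.047,.08),corner=(-.1,-.095,.098),bot=(-.1,-.095,0)).items()})
E
python3 chk.py
```

```text
holder [0.60605818 0.05780169 0.0533    ]
plate_bot [263. 351.]
plate_top [267. 224.]
blk_fb [114. 337.]
blk_ft_l [ 37. 160.]
blk_ft_r [113. 232.]
entry [233. 273.]
seat [235. 230.]
{'head': array([298., 247.]), 'corner': array([394., 265.]), 'bot': array([379., 464.])}
{'head': array([299., 244.]), 'corner': array([395., 262.]), 'bot': array([380., 461.])}
{'head': array([297., 248.]), 'corner': array([394., 265.]), 'bot': array([379., 464.])}
```

```bash
python3 -m crank '[[1,[-0.06,0,-0.004],0.002],[1,[-0.04,0,0],0],[1,[0,0,0],0],[1,[0,0,0],0]]'; python3 mv.py .6188 .0568 .0734 3.079
```

```text
time_s: 5.4
tcp_pos: [0.6032, 0.0581, 0.0738]
ee_rot: [-3.142, -0.001, 3.079]
ft_force: [0.1, 0.1, -1.4]
finger_gap: 0.647
gripper_force: 64.5
t 5.4 tcp [0.6032 0.0581 0.0738] [-3.1416e+00 -5.0000e-04  3.0793e+00] shift units [-0.078  -0.0016  0.0018] twist 0.0002 ft [ 0.1  0.1 -1.4] gap 0.647 gf 64.45035427808762
```

Slow advance, checking for contact.

```bash
python3 -m crank '[[1,[-0.02,-0.001,0.001],0],[1,[-0.02,-0.001,0.001],0],[1,[-0.01,0,0],0],[1,[0,0,0],0],[1,[0,0,0],0]]'; python3 -m crank '[[1,[-0.01,0,0],0],[1,[-0.01,0,0],0],[1,[0,0,0],0],[1,[0,0,0],0]]';  python3 mv.py .6188 .0568 .0734 3.079
```

```text
time_s: 5.9
tcp_pos: [0.6136, 0.0573, 0.0733]
ee_rot: [-3.142, -0.0, 3.08]
ft_force: [0.9, 0.2, -2.1]
finger_gap: 0.647
gripper_force: 64.5
time_s: 6.3
tcp_pos: [0.6173, 0.0571, 0.0733]
ee_rot: [-3.142, -0.001, 3.08]
ft_force: [-3.1, 0.4, -0.8]
finger_gap: 0.643
gripper_force: 64.5
t 6.3 tcp [0.6173 0.0571 0.0733] [-3.1416e+00 -8.0000e-04  3.0798e+00] shift units [-0.0075 -0.0008 -0.0003] twist 0.0005 ft [-3.1  0.4 -0.8] gap 0.643 gf 64.46063965559006
```

```bash
python3 -m crank '[[1,[-0.005,0,0],0],[1,[0,0,0],0],[1,[0,0,0],0]]';python3 -m crank '[[1,[-0.005,0,0],0],[1,[0,0,0],0],[1,[0,0,0],0]]'
python3 - <<'E'
from h import *
s=snapshot("scene")
cv2.imwrite("pics/g4.png",cv2.resize(s["pixels"][180:280,290:390,::-1],None,fx=6,fy=6,interpolation=cv2.INTER_CUBIC))
E
```

```text
time_s: 6.6
tcp_pos: [0.6174, 0.057, 0.0733]
ee_rot: [-3.141, -0.002, 3.08]
ft_force: [-8.2, -0.7, 1.3]
finger_gap: 0.65
gripper_force: 64.8
time_s: 6.9
tcp_pos: [0.6174, 0.057, 0.0733]
ee_rot: [-3.141, -0.004, 3.081]
ft_force: [-12.2, -1.1, 3.8]
finger_gap: 0.645
gripper_force: 65.1
```

View pics/g4.png

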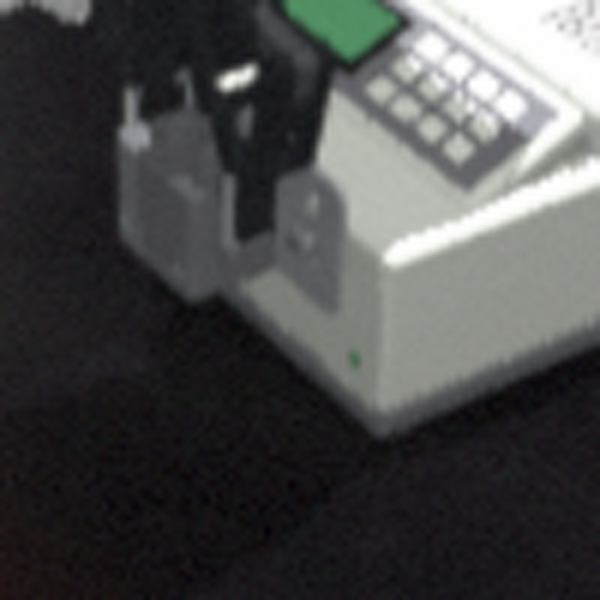

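```bash
python3 -m crank '[[1,[0.013,0,0],0],[1,[0,0,0.02],0],[1,[0,0,0.02],0],[1,[0,0,0],0],[1,[0,0,0],0]]';python3 mv.py .6175 .0569 .0534 3.079
```

```text
time_s: 7.45
tcp_pos: [0.6172, 0.057, 0.0651]
ee_rot: [-3.142, -0.0, 3.079]
ft_force: [-1.2, -0.3, -3.4]
finger_gap: 0.646
gripper_force: 64.3
t 7.45 tcp [0.6172 0.057  0.0651] [-3.1415e+00 -2.0000e-04  3.0795e+00] shift units [-0.0013 -0.0002  0.0586] twist 0.0003 ft [-1.2 -0.3 -3.4] gap 0.646 gf 64.27711799740791
```

```bash
python3 -m crank '[[1,[0,0,0.015],0],[1,[0,0,0.015],0],[1,[0,0,0.01],0],[1,[0,0,0],0],[1,[0,0,0],0]]';python3 -m crank '[[1,[0,0,0.01],0],[1,[0,0,0.007],0],[1,[0,0,0],0],[1,[0,0,0],0]]'; python3 mv.py .6175 .0569 .0534 3.079
```

```text
time_s: 7.95
tcp_pos: [0.6172, 0.057, 0.0574]
ee_rot: [-3.142, 0.0, 3.08]
ft_force: [-0.9, 0.0, -1.2]
finger_gap: 0.647
gripper_force: 64.4
time_s: 8.35
tcp_pos: [0.6171, 0.057, 0.054]
ee_rot: [-3.142, 0.0, 3.08]
ft_force: [-0.1, 0.4, -1.3]
finger_gap: 0.646
gripper_force: 64.4
t 8.35 tcp [0.6171 0.057  0.054 ] [-3.1416  0.      3.0796] shift units [-0.002  -0.0005  0.0031] twist 0.0004 ft [-0.1  0.4 -1.3] gap 0.646 gf 64.35450285673141
```

```bash
python3 -m crank '[[1,[0,0,0.006],0],[1,[0,0,0],0],[1,[0,0,0],0]]';python3 -m crank '[[1,[0,0,0.008],0],[1,[0,0,0],0],[1,[0,0,0],0]]'
```

```text
time_s: 8.65
tcp_pos: [0.6173, 0.057, 0.0532]
ee_rot: [-3.142, 0.001, 3.08]
ft_force: [-0.5, 0.5, 2.3]
finger_gap: 0.644
gripper_force: 64.8
time_s: 8.95
tcp_pos: [0.6173, 0.057, 0.0527]
ee_rot: [-3.141, 0.002, 3.08]
ft_force: [-4.2, 0.4, 12.1]
finger_gap: 0.646
gripper_force: 66.1
```

```bash
python3 -m crank '[[0.5,[0,0,0],0],[0,[0,0,0],0],[0,[0,0,0],0],[0,[0,0,0],0],[0,[0,0,-0.05],0],[0,[0,0,-0.2],0],[0,[0,0,-0.25],0],[0,[0,0,-0.25],0],[0,[0,0,0],0]]' 30
python3 mv.py .4757 -.3426 .13 3.22
```

```text
time_s: 9.85
tcp_pos: [0.6195, 0.057, 0.2094]
ee_rot: [3.141, 0.012, 3.08]
ft_force: [-0.2, -0.3, 0.1]
finger_gap: 0.998
gripper_force: 0.0
t 9.85 tcp [0.6195 0.057  0.2094] [3.1413 0.0115 3.0798] shift units [ 0.8733 -1.9357  0.3969] twist -0.0893 ft [-0.2 -0.3  0.1] gap 0.998 gf 0.0
```

```bash
python3 -m crank '[[0,[0.03,-0.1,0],0],[0,[0.06,-0.204,0],0],[0,[0.06,-0.204,0],0],[0,[0.06,-0.204,0],0],[0.2,[0.06,-0.204,0],0],[0.2,[0.06,-0.204,0],0],[0.4,[0.06,-0.204,0],0],[0.4,[0.06,-0.204,0],0],[0.4,[0.06,-0.204,0.1],0],[0.4,[0.06,-0.204,0.1],0],[0.4,[0.024,-0.104,0.1],0],[0.4,[0,0,0],0],[0.4,[0,0,0],0]]' 30
python3 mv.py .4757 -.3426 .054 3.08
python3 - <<'E'
from h import *
s=snapshot("scene")
t=snapshot("top")
o=np.zeros((600,800,3),np.uint8)
o[:480,:480]=cv2.resize(s["pixels"][310:430,340:460,::-1],None,fx=4,fy=4,interpolation=cv2.INTER_CUBIC)
o[:360,480:800]=cv2.resize(s["pixels"][175:265,310:390,::-1],None,fx=4,fy=4,interpolation=cv2.INTER_CUBIC)
o[360:600,480:780]=cv2.resize(t["pixels"][175:235,260:335,::-1],None,fx=4,fy=4,interpolation=cv2.INTER_CUBIC)
cv2.imwrite("pics/g5.png",o)
E
```

```text
time_s: 11.15
tcp_pos: [0.473, -0.3429, 0.1413]
ee_rot: [3.141, -0.001, 3.078]
ft_force: [0.2, 0.9, 1.2]
finger_gap: 0.597
gripper_force: 0.0
t 11.15 tcp [ 0.473  -0.3429  0.1413] [ 3.1408e+00 -6.0000e-04  3.0785e+00] shift units [-0.0136  0.0022  0.4364] twist -0.001 ft [0.2 0.9 1.2] gap 0.597 gf 0.0
```

View pics/g5.png

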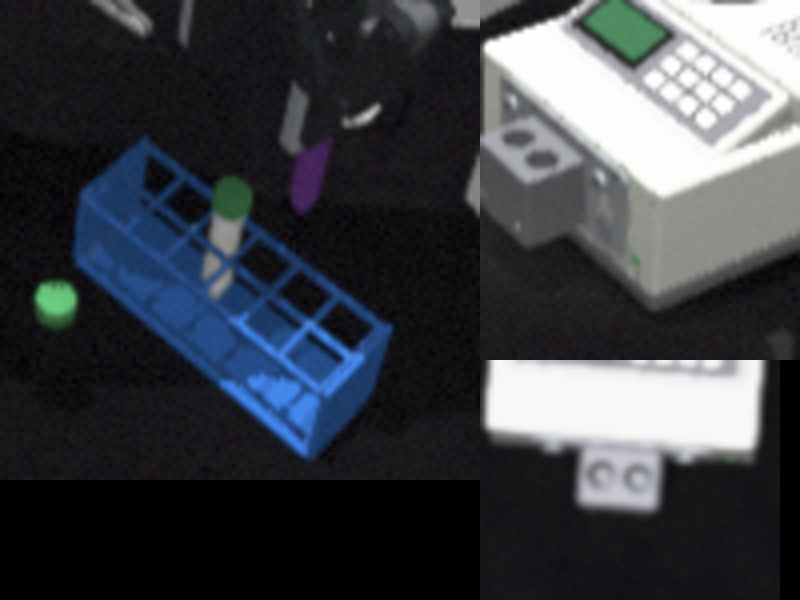

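```bash
python3 -m crank '[[0.4,[-0.013,0.002,0.1],0],[0.4,[0,0,0.15],0],[0.4,[0,0,0.12],0],[0.4,[0,0,0.06],0],[0.4,[0,0,0],0],[0.6,[0,0,0],0],[0.8,[0,0,0],0],[1,[0,0,0],0],[1,[0,0,0],0],[1,[0,0,0],0]]' 25
python3 mv.py .4757 -.3426 .054 3.08
```

```text
time_s: 12.25
tcp_pos: [0.4765, -0.343, 0.0566]
ee_rot: [-3.14, 0.002, 3.08]
ft_force: [0.3, 1.7, 7.1]
finger_gap: 0.178
gripper_force: 24.5
t 12.25 tcp [ 0.4765 -0.343   0.0566] [-3.1403e+00  2.0000e-03  3.0796e+00] shift units [0.0041 0.002  0.0131] twist -0.0002 ft [0.3 1.7 7.1] gap 0.178 gf 24.468372731935233
```

```bash
python3 -m crank '[[1,[0,0,-0.05],0],[1,[0,0,-0.1],0],[1,[0,0,-0.15],0],[1,[0,0,-0.15],0],[1,[0,0,-0.13],0],[1,[0,0,0],0],[1,[0,0,0],0]]'
python3 - <<'E'
from h import *
s=snapshot("scene")
o=get_obs(); u=proj(s,o["tcp_pos"]).astype(int); print(u)
x,y=np.clip(u[0]-50,0,540),np.clip(u[1]-50,0,380)
o=np.zeros((500,800,3),np.uint8)
o[:,:500]=cv2.resize(s["pixels"][y:y+100,x:x+100,::-1],None,fx=5,fy=5,interpolation=cv2.INTER_CUBIC)
o[:300,500:]=cv2.resize(s["pixels"][340:430,350:440,::-1],(300,300))
cv2.imwrite("pics/g6.png",o); print(x,y)
E
python3 mv.py .6175 .0569 .17 3.08
```

```text
time_s: 12.95
tcp_pos: [0.476, -0.3428, 0.1721]
ee_rot: [-3.141, 0.001, 3.08]
ft_force: [0.3, 0.4, -0.5]
finger_gap: 0.174
gripper_force: 24.4
[405 319]
355 269
t 13.0 tcp [ 0.4756 -0.3424  0.1712] [ 3.1414e+00 -2.0000e-04  3.0796e+00] shift units [-0.5851  2.0364  0.0058] twist -0.0003 ft [-0.   0.5 -0.1] gap 0.175 gf 24.378350159386173
```

View pics/g6.png

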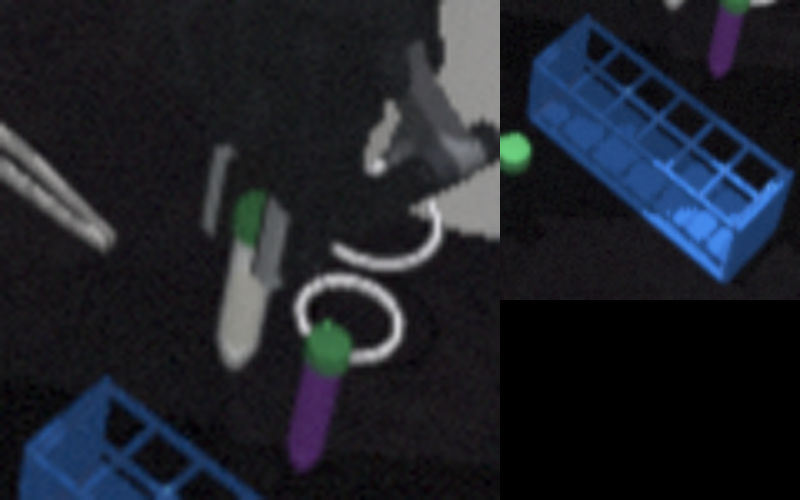

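```bash
python3 - <<'E'
from fit import *
tc=np.array([.4756,-.3424,.1712-.0176])
print("cap",proj(S,tc+[0,0,.036]),"obs top",355+255/5,269+197/5,"bot",proj(S,tc-[0,0,.034]),"obs",355+235/5,269+362/5)
b=lambda x,y:(ray(S,*px(310,175,4,x-480,y),.0833).round(4),)
print(b(519,137),b(543,158))
c=lambda x,y:ray(T,*px(260,175,4,x-480,y-360),.0833).round(4)
print(c(600,475),c(637,478))
E
```

```text
cap [407.20067169 311.20759447] obs top 406.0 308.4 bot [401.27350768 341.03317719] obs 402.0 341.4
(array([0.6182, 0.0708, 0.0833]),) (array([0.6169, 0.0452, 0.0833]),)
[0.6168 0.0692 0.0833] [0.6153 0.043  0.0833]
```

```bash
python3 -m crank '[[1,[-0.03,0.1,0],0],[1,[-0.058,0.19,0],0],[1,[-0.058,0.2,0],0],[1,[-0.058,0.2,0],0],[1,[-0.058,0.2,0],0],[1,[-0.058,0.2,0],0],[1,[-0.058,0.2,0],0],[1,[-0.058,0.2,0],0],[1,[-0.058,0.2,0],0],[1,[-0.058,0.2,0],0],[1,[-0.058,0.15,0],0],[1,[-0.03,0.03,0],0],[1,[0,0,0],0],[1,[0,0,0],0]]'
python3 mv.py .6165 .044 .13 3.08
```

```text
time_s: 14.4
tcp_pos: [0.6287, 0.062, 0.1704]
ee_rot: [-3.141, -0.002, 3.079]
ft_force: [-1.3, -0.4, -0.1]
finger_gap: 0.173
gripper_force: 24.4
t 14.4 tcp [0.6287 0.062  0.1704] [-3.1412e+00 -1.7000e-03  3.0793e+00] shift units [ 0.0554 -0.0934  0.202 ] twist -0.0004 ft [-1.3 -0.4 -0.1] gap 0.173 gf 24.439570982940495
```

```bash
python3 -m crank '[[1,[0.055,-0.093,0],0],[1,[0,0,0.05],0],[1,[0,0,0.05],0],[1,[0,0,0],0],[1,[0,0,0],0]]'
python3 mv.py .6165 .044 .13 3.08
python3 - <<'E'
from h import *
s=snapshot("scene");t=snapshot("top")
o=np.zeros((560,800,3),np.uint8)
o[:,:560]=cv2.resize(s["pixels"][170:250,290:370,::-1],None,fx=7,fy=7,interpolation=cv2.INTER_CUBIC)
cv2.imwrite("pics/g7.png",o)
E
```

```text
time_s: 14.9
tcp_pos: [0.617, 0.0447, 0.1508]
ee_rot: [3.142, -0.001, 3.079]
ft_force: [-0.7, -0.1, -0.0]
finger_gap: 0.176
gripper_force: 24.5
t 14.9 tcp [0.617  0.0447 0.1508] [ 3.1415e+00 -9.0000e-04  3.0793e+00] shift units [ 0.0023 -0.0037  0.104 ] twist -0.0004 ft [-0.7 -0.1 -0. ] gap 0.176 gf 24.452938351314515
```

View pics/g7.png

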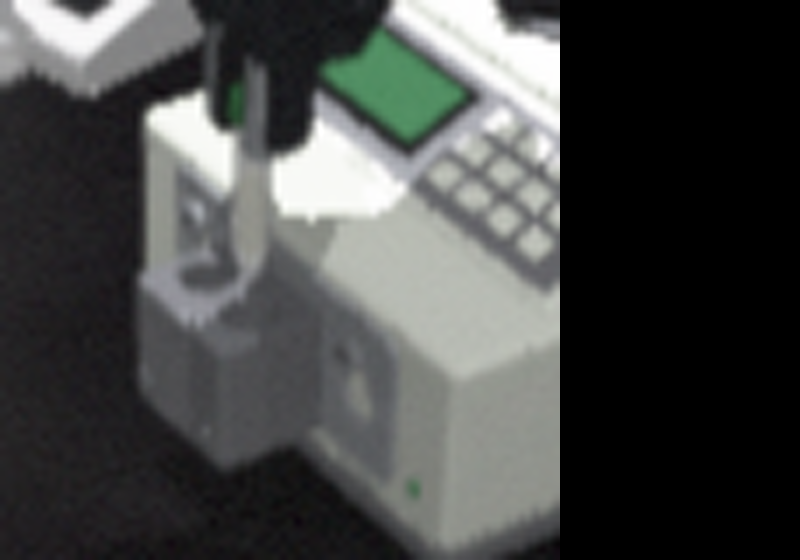

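```bash
python3 -m crank '[[1,[0.002,-0.003,0.04],0],[1,[0,0,0.03],0],[1,[0,0,0.02],0],[1,[0,0,0],0],[1,[0,0,0],0]]';python3 -m crank '[[1,[0,0,0.02],0],[1,[0,0,0.02],0],[1,[0,0,0],0],[1,[0,0,0],0]]'
python3 mv.py .6165 .044 .095 3.08
```

```text
time_s: 15.5
tcp_pos: [0.6167, 0.0443, 0.1331]
ee_rot: [3.142, -0.0, 3.08]
ft_force: [-0.1, 0.1, 0.1]
finger_gap: 0.179
gripper_force: 24.5
time_s: 15.9
tcp_pos: [0.6166, 0.0442, 0.1251]
ee_rot: [-3.142, -0.0, 3.08]
ft_force: [-0.4, -0.1, -0.3]
finger_gap: 0.18
gripper_force: 24.5
t 15.9 tcp [0.6166 0.0442 0.1251] [-3.1416e+00 -3.0000e-04  3.0797e+00] shift units [ 0.0006 -0.0013  0.1506] twist -0.0002 ft [-0.4 -0.1 -0.3] gap 0.18 gf 24.45271094329655
```

```bash
python3 -m crank '[[1,[0,0,0.03],0],[1,[0,0,0.03],0],[1,[0,0,0.03],0],[1,[0,0,0.02],0],[1,[0,0,0],0],[1,[0,0,0],0]]';python3 -m crank '[[1,[0,0,0.02],0],[1,[0,0,0.01],0],[1,[0,0,0],0],[1,[0,0,0],0]]'
python3 mv.py .6165 .044 .095 3.08
```

```text
time_s: 16.5
tcp_pos: [0.6167, 0.0442, 0.1032]
ee_rot: [-3.142, -0.0, 3.08]
ft_force: [0.4, -0.1, -0.7]
finger_gap: 0.181
gripper_force: 24.5
time_s: 16.9
tcp_pos: [0.6167, 0.0442, 0.0972]
ee_rot: [-3.142, -0.0, 3.08]
ft_force: [0.1, -0.4, -0.2]
finger_gap: 0.176
gripper_force: 24.5
t 16.9 tcp [0.6167 0.0442 0.0972] [-3.1416e+00 -1.0000e-04  3.0797e+00] shift units [ 0.0008 -0.0013  0.0111] twist -0.0002 ft [ 0.1 -0.4 -0.2] gap 0.176 gf 24.45257619372569
```

```bash
python3 -m crank '[[1,[0,0,0.008],0],[1,[0,0,0.006],0],[1,[0,0,0],0],[1,[0,0,0],0]]'
python3 -m crank '[[1,[0,0,0.006],0],[1,[0,0,0],0],[1,[0,0,0],0]]'
```

```text
time_s: 17.3
tcp_pos: [0.6169, 0.0443, 0.0948]
ee_rot: [3.142, 0.001, 3.08]
ft_force: [-0.3, 0.5, 4.2]
finger_gap: 0.179
gripper_force: 24.7
time_s: 17.6
tcp_pos: [0.6173, 0.0443, 0.0945]
ee_rot: [3.142, 0.002, 3.08]
ft_force: [-1.0, 0.5, 9.0]
finger_gap: 0.178
gripper_force: 25.3
```

Seated on the bore floor (contact at the predicted height). Release and retreat.

```bash
python3 -m crank '[[0.6,[0,0,0],0],[0.4,[0,0,0],0],[0.4,[0,0,0],0],[0.4,[0,0,0],0],[0.4,[0,0,-0.05],0],[0.4,[0,0,-0.15],0],[0.4,[0,0,-0.2],0],[0.4,[0,0,-0.2],0],[0.4,[0.2,0,0],0],[0.4,[0.2,0,0],0],[0.4,[0.2,0,0],0],[0.4,[0,0,0],0],[0.4,[0,0,0],0]]'
python3 - <<'E'
from fit import *
s=snapshot("scene");t=snapshot("top")
im=s["pixels"].astype(int); g=(im[...,1]>im[...,0]+30)&(im[...,1]>im[...,2]+30)
c=np.array([.6165,.044,.0773]); u=proj(s,c+[0,0,.031]); print("expected cap",u)
n,l,st,ce=cv2.connectedComponentsWithStats(g[170:430,290:440].astype(np.uint8))
print([(st[i,4],(ce[i]+[290,170]).round(1)) for i in range(1,n) if st[i,4]>8])
for lab in("holder","tube"):
  for d in cut_out(s,lab)[:3]: print(lab,d["p"],d["extent"])
im=t["pixels"].astype(int); g=(im[...,1]>im[...,0]+20)&(im[...,1]>im[...,2]+20)
n,l,st,ce=cv2.connectedComponentsWithStats(g[150:300,250:450].astype(np.uint8))
print("top exp",proj(t,c+[0,0,.035]),[(st[i,4],(ce[i]+[250,150]).round(1)) for i in range(1,n) if st[i,4]>4])
E
```

```text
time_s: 18.9
tcp_pos: [0.4966, 0.0518, 0.2146]
ee_rot: [-3.142, 0.002, 3.08]
ft_force: [-0.5, 0.1, 0.5]
finger_gap: 0.602
gripper_force: 0.0
expected cap [325.73562422 205.61335088]
[(np.int32(158), array([345.7, 181.5])), (np.int32(33), array([325.2, 204.4])), (np.int32(71), array([420.4, 337.5])), (np.int32(93), array([353.5, 384.9]))]
holder 0.76 [237.9, 299.6, 37.7, 64.5]
holder 0.72 [307.6, 193.4, 44.0, 44.2]
tube 0.81 [410.7, 332.5, 12.8, 29.5]
tube 0.72 [346.5, 375.3, 9.3, 31.4]
top exp [298.32106217 202.63842685] [(np.int32(182), array([282.1, 166.9])), (np.int32(24), array([298.3, 204. ])), (np.int32(42), array([430.8, 234.1])), (np.int32(45), array([430.7, 288.1]))]
```

The cap shows within about a pixel of where it should be in both cameras, and the gripper is clear, so I'm handing in.

```bash
python3 -c "
from station import *
print(get_obs()['joint_velocities'].round(3)); print(hand_in())"
```

```text
[-0.001  0.005 -0.006 -0.     0.    -0.   ]
the job is handed in; nothing more can be done
None
```

I handed the job in at about 19 s: the holder is hung and pushed down on both screws, and the capped tube is fully down in its right (-y) bore, checked by contact force and camera; the hand-in call returned no verdict. I viewed 11 pictures, one over your limit of 10.

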